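Park the sled's index plunger and run the standard resistor to the far stop

TASK

The sled with the standard resistor is locked by the sprung index plunger on its fixture. Pull the plunger's T-handle fully up, then (without forcing it round in its slot) twist it anticlockwise (seen from above) and let it down into its rest notch so that it stays retracted; only then slide the sled gently fully home against the far stop. Leave the plunger parked, the resistor standing on the sled's pad, and the bottle and the spare probe next to the fixture undisturbed.

Things in the scene. Friction and masses are not known exactly. Their poses are not given: they have to be found in the camera images.
- fixture: Fixed aluminium base plate, 200 x 330 x 12 mm, on the worktop, with two steel rails; origin at worktop height in the middle of its length, its z up. The sled runs along the fixture's own +y axis. The plate spans x -70 to +130 mm and y -165 to +165 mm. The plunger stands on a bracket on the +x side, its upright axis at fixture x = +80, y = -105 mm; bracket top 56 mm and slotted steel sleeve (38 mm across) top 84.5 mm above the worktop.
- plunger_grip (a point): Centre of the plunger's black T-handle bar, on the plunger's axis: bar 70 long x 14 wide x 22 mm high, lying level, centre 110 mm above the worktop while the plunger is down. Its x axis runs along the bar, z is up; it moves and turns with the handle. At the start the bar lies along the fixture's x axis. Pinch the bar across its 14 mm from above; 14 mm of free height lie between the bar and the sleeve.
- plunger_lift (a joint): How far the plunger is pulled up, m: 0 = down, locking pin in the sled's hole; travel 0.032. A spring pulls it down with 6 N at 0, 10 N at 0.018, 13 N at 0.032. A cross pin on the shaft sits in a deep slot of the sleeve, so the handle can turn only when lifted 0.023 or more (0.027 is good). In the rest notch it stays at about 0.018. Below 0.010 the sled is locked.
- plunger_turn (a joint): Turn of the T-handle, rad, positive anticlockwise from above: 0 = over the deep slot (drops and locks), 1.2 = over the shallow rest notch (4 mm deep); stop at 1.30. In the deep slot it has about 0.1 rad of play. Between about 0.4 and 0.9 the cross pin rides on the top of the sleeve.
- sled (a joint): Travel of the sled along the fixture's +y axis, m: 0 = locked start position, 0.100 = against the far stop. Friction about 2.5 N plus 12 N per m/s; slide it at well under 0.3 m/s. It stays where it is left.
- sled_handle (a point): Centre of the sled's black handle bar, 80 long x 14 wide x 22 mm high, on two posts, 95 mm above the worktop; axes as the fixture's: the bar lies along x, the sled slides to +y. Clear by 20 mm or more below the bar and by 58 mm from the resistor. Pinch it across its 14 mm (along y).
- sled_pad (a point): Centre of the top of the rubber pad on the sled, 38 mm above the worktop; pad 88 x 80 mm inside a rim that stands 6 mm above it. Moves with the sled, axes as the fixture's.
- resistor_center (a point): Centre of the standard resistor, a black box 46 x 66 x 48 mm with two terminals on top, that stands loose on the sled's pad; z is its upright axis.
- amber_bottle: Bystander: amber bottle, 51 mm across, 101 mm high, standing beyond the +y end of the fixture; origin under its base, z up.
- spare_probe: Bystander: spare probe head, 28 x 105 x 24 mm, lying beyond the -y end of the fixture; origin under its middle.
Things that resemble listed ones, but are neither listed nor needed, are in the scene too. What is shaped like the part that bears resistor_center but pink or purple is not meant.

How it is judged:
By the outcome, as a careful person would: the job done as asked, in the order asked, and still so for the second after the job is handed in, with the robot touching nothing.
It also fails if it takes over 53 s, if anything falls off the work surface, if the arm or the gripper's body presses on something with over 40 N, if the wrist force passes 120 N, or if a joint passes its speed limit or range.

ROBOT

A 6-joint arm with a two-finger parallel gripper is mounted at the origin on a cart in front of the work surface, level with it; the furniture and walls round the work are solid. World frame = base frame: x ahead of the robot, y to its left, z up, the work surface at z = 0. Lengths are in m, angles in rad, forces in N, time in s.
With the tool pointing down it reaches from about 0.425 to 0.95 m from the base axis. Payload 3.5 kg.
Tool frame: the origin (TCP) lies midway between the tips of the shut fingers; the grasp point (between the pads) lies 19 mm behind it; y points along the fingers, z is the direction in which the jaws open and shut, and the axes are right-handed (so a half turn about y gives the same grasp; the last joint's range is limited). The gripper opens to 85 mm and grips with 20 to 120 N. Pads are 22 mm wide; open, the fingers measure 114 mm over their backs; the gripper's body (76 mm by 85 mm) begins 54 mm behind the grasp point. The pads swing forward as they close: fully open they stand 13 mm farther back than shut.
Start: joints at [1.129, 0.286, 1.577, -0, 1.279, -0.15], TCP at [0.194, 0.646, 0.231] pointing down, gripper open.
Joint ranges: [-2.77, 2.77], [-0.9, 2.22], [0.21, 2.48], [-1.53, 4.67], [0.24, 2.81], [-2.84, 2.84]. Speed limits (rad/s): [2.79, 2.79, 3.14, 3.14, 3.14, 3.14].

INTERFACE

Orientations are given as a unit quaternion [x, y, z, w].
In Python, from cell import read_state, capture, get_calibration, job_done, trace, spot_point gives the robot as it stands. The module is installed in compiled form; this text tells all that it offers.
- The arm moves only by the tool step_arm, never from a script. Its argument "series" is a list of rows, each a list of 5 numbers: the opening, from 0 (shut) to 1 (fully open), then the shift along the tool's x, y, z in m, then the turn about the tool's y in degrees. A call has 1 to 10 rows; each row shifts and turns the commanded pose from where the row before left it, along the tool's axes as they then stand; what a row does not reach is not made up. A row lasts 1/12 s, in which the tool goes at most 41.7 mm and 7.16 degrees, less where a joint would pass 70% of its speed; a pose out of reach is approached as far as the arm can. A call is refused whole if a number of a shift passes 0.0417 or a number of a turn 7.16, either way. A call with a gripper value outside its range is refused whole. The fingers move at their own pace and stop on an object; "squeeze" is the grip in N (left out, the last holds). Time passes only in rows, so rows that do not move let the fingers close. It gives the time, the measured TCP pose, the force and the opening at its end, in the units of the state.
- read_state(): the state, without advancing time (a new reading comes with each control period).
- capture(name): name is "scene" or "top" or "wrist"; returns the picture (384x512x3 uint8, red, green, blue); there is no depth.
- get_calibration(name): a dict with "fx", "fy", "cx", "cy" (pixels), "dist_coeffs" ([k1, k2, p1, p2, k3] as OpenCV has them; the pictures are not rectified), "extrinsics" (4x4, takes a point from camera to world coordinates); the wrist camera has in their place "T_tool_cam" (4x4, takes a point from camera to tool coordinates, whose origin is the TCP and whose axes are the tool frame's). Camera axes: x right, y up, looking along -z (the intrinsics and any distortion apply to the point x, -y, -z); pixel columns grow to the right and rows downward; lengths in m; the calibration is good to about 2 mm. A picture is of the moment at which its call begins: read the wrist's pose just before it. get_calibration takes no time and is no camera call.
- job_done(): hands the job in, once; it reports no verdict.
Trained networks look in the newest picture that a camera, given by its name, has taken for a name from the list of things; names that differ only in an ending like _2 or _b are one class to them, and where a whole thing is asked for, a point or a joint stands for the part that bears it (a point fixed in the world has none). Each returns a list of dicts, best first, with "conf" (0 to 1); they miss things now and then, are a little off and sometimes report something else, mostly with a low value. They report only what shows in the picture. A call takes as long as a camera call. They do not tell look-alikes from the thing itself.
- trace(camera, name): "mask" (384x512 bool, what is visible of it).
- spot_point(camera, name): "position" ([x, y, z] in m, in world coordinates, good to about 4 mm: a listed point, or the origin of a listed thing).
The state is a dict: "clock": time; "joint_positions": joint angles; "qvel": joint speeds; "effort": joint torques, N m; "position": TCP position; "orientation": TCP orientation; "force": force on the tool from outside, world axes, zero at the start; "moment": the same for the moment, N m; "gripper_width": finger opening in m.
Only numpy, scipy, OpenCV 4.12 (cv2) and the standard library are available. Lean on these libraries where they do the work, as an engineer would, in place of code of your own. Each camera call takes 0.05 s, during which the arm holds its last target. There are 200 camera calls.

## Working session

There is one attempt and no reset: what is moved stays moved. The work goes in short steps, Python scripts to look and compute and a tool call to move; the robot and the scene stay as the last step left them, time stands still between calls to the robot, and variables do not carry over. Pictures are saved under pics/ and viewed, about 8 in all and at most 12, crops included, and the job is handed in when it is done.

Besides the shell and the picture viewer there is one more tool, called as name(argument=value, ...), one argument or row to a line, values as JSON. step_arm: Moves the arm, as the interface text tells. Its arguments: {"type":"object","properties":{"series":{"type":"array","items":{"type":"array","items":{"type":"number"}}},"squeeze":{"type":"number"}},"required":["series"]}

```bash
mkdir -p pics
cat > h.py <<'E'
import numpy as np, cv2
from cell import *
from scipy.spatial.transform import Rotation as R
def save(n,im): cv2.imwrite(f'pics/{n}.png',im[...,::-1])
def proj(cam,p,st=None):
    c=get_calibration(cam)
    T=np.array(c['extrinsics']) if 'extrinsics' in c else tool(st)@np.array(c['T_tool_cam'])
    q=np.linalg.inv(T)@np.r_[p,1]; q=q[:3]*[1,-1,-1]
    K=np.array([[c['fx'],0,c['cx']],[0,c['fy'],c['cy']],[0,0,1]])
    return cv2.projectPoints(q.reshape(1,1,3),np.zeros(3),np.zeros(3),K,np.array(c['dist_coeffs']))[0].ravel()
def tool(st):
    T=np.eye(4);T[:3,:3]=R.from_quat(st['orientation']).as_matrix();T[:3,3]=st['position'];return T
E
python3 - <<'E'
from h import *
st=read_state();print(st['clock'],st['position'],tool(st)[:3,:3].round(3).tolist(),st['gripper_width'])
a=capture('scene');b=capture('top')
save('a',np.hstack([a,b])[:, :]); 
cv2.imwrite('pics/ab.png',cv2.resize(np.vstack([a,b])[...,::-1],None,fx=.78,fy=.78))
for cam in('scene','top'):
  for n in('fixture','plunger_grip','sled_handle','sled_pad','resistor_center','amber_bottle','spare_probe'):
    for d in spot_point(cam,n)[:3]: print(cam,n,round(d['conf'],2),np.round(d['position'],3),proj(cam,d['position']).round())
E
```

```text
0.0 [0.19388291 0.64588509 0.22993379] [[0.958, -0.001, 0.288], [-0.288, -0.002, 0.958], [-0.0, -1.0, -0.002]] 0.08536794494904631
scene fixture 0.81 [ 0.537 -0.01   0.004] [261. 208.]
scene plunger_grip 0.55 [ 0.573 -0.139  0.109] [299. 210.]
scene sled_pad 0.72 [ 0.513 -0.086  0.039] [269. 222.]
scene resistor_center 0.98 [ 0.63  -0.292  0.025] [349. 259.]
scene resistor_center 0.65 [ 0.528 -0.374  0.024] [338. 302.]
scene resistor_center 0.63 [ 0.505 -0.084  0.06 ] [266. 218.]
scene amber_bottle 0.94 [ 0.64   0.193 -0.002] [255. 155.]
scene spare_probe 0.56 [ 0.446 -0.238 -0.001] [279. 282.]
top fixture 0.91 [ 0.538 -0.015  0.001] [249. 198.]
top fixture 0.16 [ 0.51  -0.084  0.065] [274. 205.]
top plunger_grip 0.51 [ 0.574 -0.136  0.11 ] [294. 180.]
top sled_handle 0.57 [0.542 0.001 0.095] [243. 194.]
top sled_pad 0.96 [ 0.513 -0.085  0.036] [274. 205.]
top resistor_center 0.79 [ 0.529 -0.371  0.026] [372. 197.]
top resistor_center 0.68 [ 0.509 -0.081  0.06 ] [273. 206.]
top resistor_center 0.56 [ 0.63  -0.288  0.025] [342. 163.]
top amber_bottle 0.63 [0.646 0.189 0.002] [180. 163.]
top spare_probe 0.63 [ 0.447 -0.24  -0.001] [327. 226.]
top spare_probe 0.35 [ 0.512 -0.082  0.039] [273. 205.]
```

View pics/ab.png

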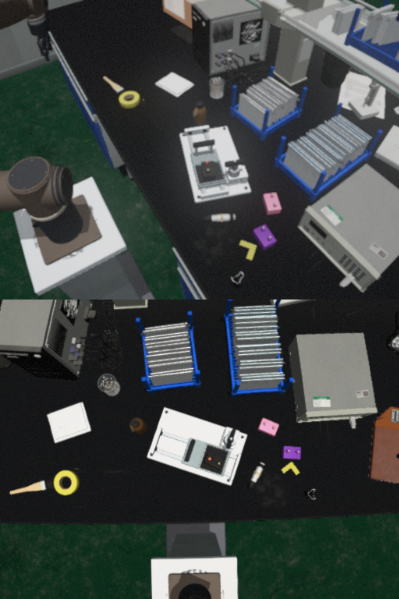

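Run:
```python
from h import *
a=capture('scene');b=capture('top')
m=trace('top','fixture')[0]['mask'].astype(np.uint8)
# pixel->world by ray onto z=0.012
def ray(cam,uv,z):
    c=get_calibration(cam);K=np.array([[c['fx'],0,c['cx']],[0,c['fy'],c['cy']],[0,0,1]])
    n=cv2.undistortPoints(np.array(uv,float).reshape(-1,1,2),K,np.array(c['dist_coeffs'])).reshape(-1,2)
    T=np.array(c['extrinsics']);d=np.c_[n[:,0],-n[:,1],-np.ones(len(n))]@T[:3,:3].T
    return T[:3,3]+d*((z-T[2,3])/d[:,2])[:,None]
ct=max(cv2.findContours(m,0,cv2.CHAIN_APPROX_NONE)[0],key=len).reshape(-1,2)
w=ray('top',ct,.012)[:,:2]*1000
r=cv2.minAreaRect(w.astype(np.float32));print(r,cv2.boxPoints(r).round())
for n in('plunger_grip','sled_handle','sled_pad','fixture'):
    for d in spot_point('top',n)[:1]: print(n,np.round(d['position'],3))
cv2.imwrite('pics/c.png',np.hstack([cv2.resize(b[145:260,185:345][...,::-1],(560,400),interpolation=2)[:, :400],cv2.resize(a[150:290,220:360][...,::-1],(400,400),interpolation=2)]))
```

```text
((569.0867309570312, -25.881484985351562), (332.3035583496094, 205.52374267578125), 70.00262451171875) [[ 416. -147.]
 [ 609. -217.]
 [ 722.   95.]
 [ 529.  165.]]
plunger_grip [ 0.575 -0.136  0.109]
sled_handle [0.542 0.002 0.093]
sled_pad [ 0.512 -0.086  0.038]
fixture [ 0.537 -0.016 -0.001]
```

View pics/c.png

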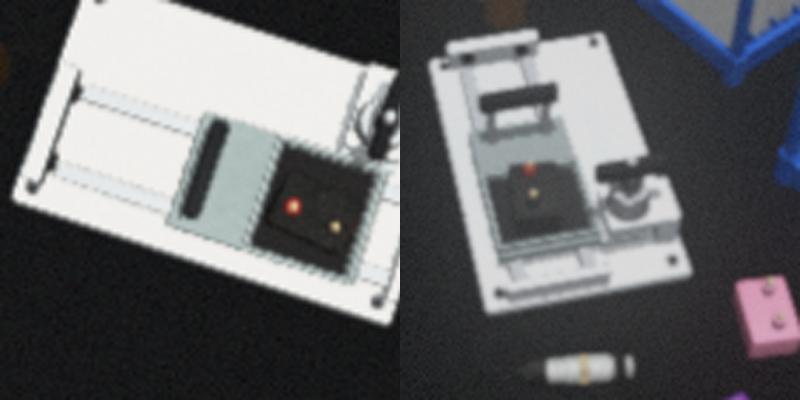

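step_arm(
  series=[
    [1, 0.0, -0.0, -0.04, 7],
    [1, 0.0, -0.0, -0.04, 7],
    [1, 0.0, -0.0, -0.04, 7],
  ],
)

```text
clock: 1.4
position: [0.1463, 0.5357, 0.2303]
orientation: [0.669, -0.231, 0.231, -0.668]
force: [-0.6, -0.1, 1.8]
gripper_width: 0.0857
```

```bash
cat >> h.py <<'E'
def plan(target,yaw,st=None):
    """shift in present tool axes; turn (deg, about tool y) to make jaw dir lie along world angle yaw+90"""
    st=st or read_state();T=tool(st)
    d=T[:3,:3].T@(np.array(target)-T[:3,3])
    z=T[:3,2];cur=np.degrees(np.arctan2(-z[0],z[1]))
    return d.round(4),-((yaw-cur+180)%360-180),cur
E
python3 - <<'E'
from h import *
st=read_state();print(np.round(st['joint_positions'],3))
print(plan([.46,.33,.25],-20),plan([.575,-.137,.25],-20))
E
```

```text
[ 1.122  0.025  1.873 -0.     1.245  0.216]
(array([ 0.3738, -0.0196,  0.0318]), np.float64(-18.131321739463004), np.float64(-38.131321739463004)) (array([ 0.7526, -0.0189, -0.2645]), np.float64(-18.131321739463004), np.float64(-38.131321739463004))
```

Run:
```python
from h import *
T=tool(read_state());p=T[:3,3].copy();Rm=T[:3,:3].copy()
w=[np.array([.46,.33,.25])]*10+[np.array([.575,-.137,.25])]*13
out=[]
for i,t in enumerate(w):
    n=(10-i) if i<10 else (23-i)
    s=(Rm.T@((t-p)/n)).round(3);p=p+Rm@s;Rm=Rm@R.from_euler('y',7,degrees=True).as_matrix()
    out.append([1]+s.tolist()+[7])
for k in (0,10,20):print(out[k:k+10])
print(p,Rm)
```

```text
[[1, 0.037, -0.002, 0.003, 7], [1, 0.037, -0.002, 0.008, 7], [1, 0.036, -0.002, 0.012, 7], [1, 0.034, -0.002, 0.016, 7], [1, 0.031, -0.002, 0.02, 7], [1, 0.029, -0.002, 0.024, 7], [1, 0.026, -0.002, 0.028, 7], [1, 0.022, -0.002, 0.03, 7], [1, 0.018, -0.002, 0.033, 7], [1, 0.014, -0.002, 0.035, 7]]
[[1, 0.031, 0.0, 0.02, 7], [1, 0.029, 0.0, 0.023, 7], [1, 0.026, 0.0, 0.027, 7], [1, 0.022, 0.0, 0.029, 7], [1, 0.019, 0.0, 0.032, 7], [1, 0.014, 0.0, 0.034, 7], [1, 0.01, 0.0, 0.035, 7], [1, 0.006, 0.0, 0.037, 7], [1, 0.001, 0.0, 0.037, 7], [1, -0.003, 0.0, 0.037, 7]]
[[1, -0.008, 0.0, 0.036, 7], [1, -0.012, 0.001, 0.035, 7], [1, -0.015, 0.0, 0.033, 7]]
[ 0.57469556 -0.13654519  0.250145  ] [[-9.44770074e-01 -4.50959449e-04 -3.27733586e-01]
 [ 3.27733881e-01 -1.60383922e-03 -9.44768718e-01]
 [-9.95795981e-05 -9.99998612e-01  1.66305399e-03]]
```

step_arm(
  series=[
    [1, 0.037, -0.002, 0.003, 7],
    [1, 0.037, -0.002, 0.008, 7],
    [1, 0.036, -0.002, 0.012, 7],
    [1, 0.034, -0.002, 0.016, 7],
    [1, 0.031, -0.002, 0.02, 7],
    [1, 0.029, -0.002, 0.024, 7],
    [1, 0.026, -0.002, 0.028, 7],
    [1, 0.022, -0.002, 0.03, 7],
    [1, 0.018, -0.002, 0.033, 7],
    [1, 0.014, -0.002, 0.035, 7],
  ],
)

```text
clock: 2.23
position: [0.4631, 0.3319, 0.2518]
orientation: [-0.415, 0.572, -0.572, 0.416]
force: [0.4, 0.5, -0.9]
gripper_width: 0.0851
```

step_arm(
  series=[
    [1, 0.031, 0.0, 0.02, 7],
    [1, 0.029, 0.0, 0.023, 7],
    [1, 0.026, 0.0, 0.027, 7],
    [1, 0.022, 0.0, 0.029, 7],
    [1, 0.019, 0.0, 0.032, 7],
    [1, 0.014, 0.0, 0.034, 7],
    [1, 0.01, 0.0, 0.035, 7],
    [1, 0.006, 0.0, 0.037, 7],
    [1, 0.001, 0.0, 0.037, 7],
    [1, -0.003, 0.0, 0.037, 7],
  ],
)

```text
clock: 3.07
position: [0.5531, -0.027, 0.2517]
orientation: [0.012, -0.707, 0.707, -0.012]
force: [-0.3, 0.4, -0.6]
gripper_width: 0.0854
```

step_arm(
  series=[
    [1, -0.008, 0.0, 0.036, 7],
    [1, -0.012, 0.001, 0.035, 7],
    [1, -0.015, 0.0, 0.033, 7],
    [0.7, 0, 0, 0, 0],
    [0.7, 0, 0, 0, 0],
  ],
)

```text
clock: 3.48
position: [0.5794, -0.1338, 0.2501]
orientation: [0.116, 0.698, -0.697, -0.116]
force: [-0.5, 0.3, -0.6]
gripper_width: 0.064
```

Run:
```python
from h import *
st=read_state();im=capture('wrist');print(st['clock'],st['position'],np.round(st['joint_positions'],3),st['gripper_width'])
for n in('plunger_grip','sled_handle','sled_pad','resistor_center'):
    for d in spot_point('wrist',n)[:2]: print(n,d['conf'],np.round(d['position'],4),proj('wrist',d['position'],st).round())
print(plan([.575,-.137,.25],-20,st))
save('w1',im)
```

```text
3.4833 [ 0.57936456 -0.13379308  0.25010143] [-0.398  0.097  1.761  0.     1.284  1.502] 0.06396575448614962
plunger_grip 0.88 [ 0.578  -0.1375  0.11  ] [259. 184.]
sled_handle 0.75 [0.5416 0.0018 0.0935] [159. 243.]
sled_pad 0.8 [ 0.5122 -0.0816  0.0381] [235. 224.]
sled_pad 0.38 [ 0.5793 -0.1362  0.1088] [258. 183.]
resistor_center 0.89 [ 0.5092 -0.0826  0.0588] [236. 233.]
resistor_center 0.78 [ 0.5326 -0.3777  0.0217] [441. 139.]
(array([0.0031, 0.0001, 0.0044]), np.float64(-178.85400701608512), np.float64(161.14599298391485))
```

View pics/w1.png

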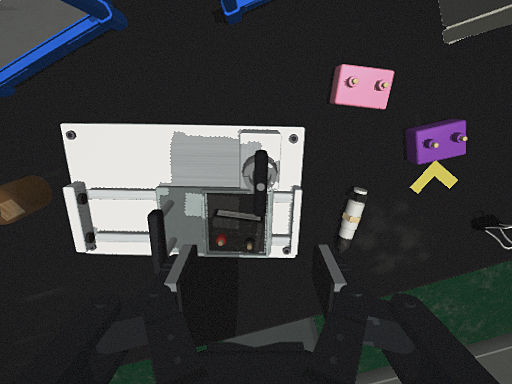

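step_arm(
  series=[
    [0.6, 0.001, 0.03, 0.004, 1],
    [0.6, 0, 0.035, 0, 0],
    [0.6, 0, 0.035, 0, 0],
    [0.6, 0, 0.03, 0, 0],
    [0.6, 0, 0.018, 0, 0],
    [0.6, 0, 0.007, 0, 0],
    [0.6, 0, 0, 0, 0],
  ],
)

```text
clock: 4.32
position: [0.5758, -0.134, 0.0933]
orientation: [0.119, 0.697, -0.696, -0.122]
force: [-0.1, -1.4, 0.3]
gripper_width: 0.0514
```

Run:
```python
from h import *
st=read_state();im=capture('wrist');print(st['position'],plan([.577,-.1375,.095],160,st))
for n in('plunger_grip','sled_handle'):
    for d in spot_point('wrist',n)[:1]: print(n,d['conf'],np.round(d['position'],4),proj('wrist',d['position'],st).round())
save('w2',im)
```

```text
[ 0.57576994 -0.13397777  0.09326453] (array([-0.0023, -0.0017,  0.0029]), np.float64(0.3749442980471258), np.float64(160.37494429804713))
plunger_grip 0.78 [ 0.582  -0.1394  0.1062] [261. 254.]
```

View pics/w2.png

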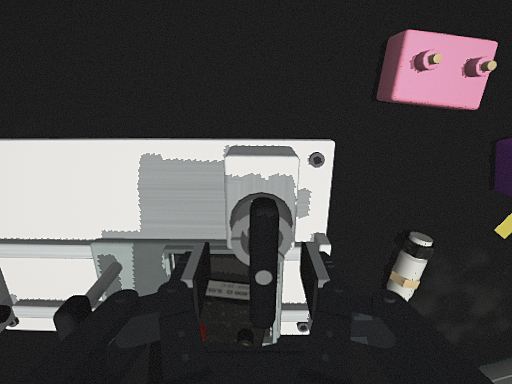

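Run:
```python
from h import *
from scipy.optimize import fsolve
st=read_state()
p=fsolve(lambda q:proj('wrist',[q[0],q[1],.122],st)-[263,278],[.577,-.137]);print(p,plan([*p,.095],160,st))
```

```text
[ 0.57813567 -0.13932707] (array([-0.0008,  0.0025,  0.0036]), np.float64(0.3290795478852999), np.float64(160.3290795478853))
```

step_arm(
  series=[
    [0.6, -0.001, 0, 0.0035, 0.3],
    [0.15, 0, 0, 0, 0],
    [0, 0, 0, 0, 0],
    [0, 0, 0, 0, 0],
    [0, 0, 0, 0, 0],
    [0, 0, 0, 0, 0],
  ],
  squeeze=60,
)

```text
clock: 4.97
position: [0.5774, -0.1391, 0.0963]
orientation: [0.123, 0.696, -0.696, -0.122]
force: [0.0, 1.5, 4.4]
gripper_width: 0.0128
```

Run:
```python
from h import *
st=read_state();print(st['position'],st['force'],st['gripper_width'],np.round(st['joint_positions'],3),plan([.578,-.139,.095],160,st))
```

```text
[ 0.5774395  -0.13912627  0.09629021] [0.03203636 1.54574995 4.39339671] 0.012804595216361053 [-4.070e-01  2.560e-01  1.879e+00  1.000e-03  1.006e+00  1.513e+00] (array([-0.0005,  0.0013, -0.0003]), np.float64(-0.024754492664214922), np.float64(159.97524550733579))
```

step_arm(
  series=[
    [0, 0, -0.005, 0, 0],
    [0, 0, -0.006, 0, 0],
    [0, 0, -0.006, 0, 0],
    [0, 0, -0.006, 0, 0],
    [0, 0, -0.005, 0, 0],
    [0, 0, 0, 0, 0],
    [0, 0, 0, 0, 0],
  ],
  squeeze=60,
)

```text
clock: 5.55
position: [0.5769, -0.1389, 0.1208]
orientation: [0.123, 0.696, -0.696, -0.123]
force: [7.2, -0.6, -10.8]
gripper_width: 0.0129
```

Run:
```python
from h import *
st=read_state();im=capture('wrist');print(st['position'],st['force'],st['moment'],st['gripper_width'])
a=capture('scene')
for c in('wrist','scene'):
  for d in spot_point(c,'plunger_grip')[:1]: print(d['conf'],np.round(d['position'],4))
cv2.imwrite('pics/d.png',np.hstack([cv2.resize(im[...,::-1],(400,300)),cv2.resize(a[170:260,250:370][...,::-1],(400,300),interpolation=2)]))
```

```text
[ 0.57686741 -0.13892486  0.12080232] [  7.17161684  -0.57307551 -10.76353813] [-0.16892817 -1.28408023  0.06105617] 0.012941066388651291
0.67 [ 0.5802 -0.1382  0.1343]
0.59 [ 0.5746 -0.138   0.1357]
```

View pics/d.png

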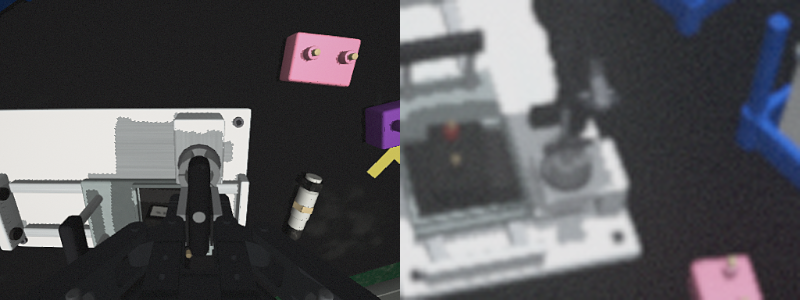

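step_arm(
  series=[
    [0, -0.001, -0.002, 0, 0],
    [0, -0.001, -0.001, 0, 0],
    [0, 0, 0, 0, 0],
    [0, 0, 0, 0, 0],
  ],
)

```text
clock: 6.08
position: [0.5773, -0.1391, 0.1237]
orientation: [0.122, 0.697, -0.696, -0.124]
force: [2.1, 0.5, -12.8]
gripper_width: 0.013
```

Run:
```python
from h import *
st=read_state();print(st['position'],st['force'],st['moment'],st['gripper_width'])
```

```text
[ 0.57730319 -0.13906509  0.12372438] [  2.08530383   0.51751013 -12.78035033] [ 0.04553187 -0.66688819  0.05596945] 0.013022115674320127
```

step_arm(
  series=[
    [0, 0, 0, 0, -2],
    [0, 0, 0, 0, -3],
    [0, 0, 0, 0, -4],
    [0, 0, 0, 0, -4],
    [0, 0, 0, 0, -4],
    [0, 0, 0, 0, -3],
  ],
)

```text
clock: 6.58
position: [0.5773, -0.1391, 0.1244]
orientation: [-0.002, 0.708, -0.706, -0.0]
force: [3.0, 0.7, -12.4]
gripper_width: 0.0132
```

Run:
```python
from h import *
st=read_state();print(st['position'],st['force'],st['moment'],plan([.577,-.139,.12],160,st))
```

```text
[ 0.57733623 -0.13909286  0.12443388] [  2.97050926   0.74935921 -12.44862507] [ 0.05688629 -0.67864195 -0.02916092] (array([ 0.0003,  0.0044, -0.0001]), np.float64(20.149963387544517), np.float64(-179.8500366124555))
```

Turning freely (no resisting moment). Continue to about 69°.

step_arm(
  series=[
    [0, 0, 0, 0, -4],
    [0, 0, 0, 0, -5],
    [0, 0, 0, 0, -6],
    [0, 0, 0, 0, -6],
    [0, 0, 0, 0, -6],
    [0, 0, 0, 0, -6],
    [0, 0, 0, 0, -6],
    [0, 0, 0, 0, -5],
    [0, 0, 0, 0, -4],
    [0, 0, 0, 0, -1],
  ],
)

```text
clock: 7.42
position: [0.5774, -0.1391, 0.1245]
orientation: [-0.294, 0.644, -0.642, 0.293]
force: [2.6, 1.8, -13.4]
gripper_width: 0.0128
```

Run:
```python
from h import *
st=read_state();print(st['position'],st['force'],st['moment'],plan([.577,-.139,.12],160,st))
im=capture('wrist')
for d in spot_point('wrist','plunger_grip')[:1]: print(d['conf'],np.round(d['position'],4))
save('w4',im)
```

```text
[ 0.57741161 -0.13905768  0.12453649] [  2.59123288   1.81457001 -13.44286063] [ 0.16436095 -0.55523095 -0.00334648] (array([ 0.0002,  0.0045, -0.0003]), np.float64(69.07835508194705), np.float64(-130.92164491805298))
0.77 [ 0.5772 -0.1389  0.137 ]
```

View pics/w4.png

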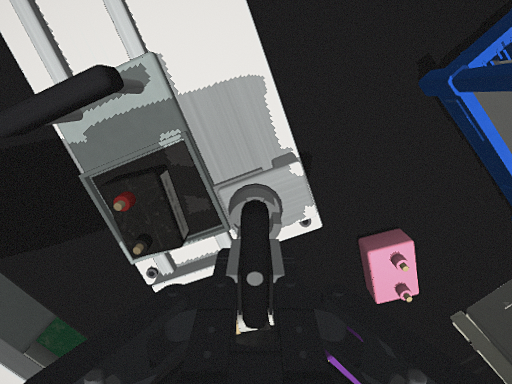

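step_arm(
  series=[
    [0, 0, 0.003, 0, 0],
    [0, 0, 0.003, 0, 0],
    [0, 0, 0.002, 0, 0],
    [0, 0, 0.002, 0, 0],
    [0, 0, 0.001, 0, 0],
    [0, 0, 0.001, 0, 0],
    [0, 0, 0, 0, 0],
  ],
)

```text
clock: 8.1
position: [0.5779, -0.1393, 0.1144]
orientation: [-0.294, 0.644, -0.643, 0.292]
force: [-3.5, 4.3, -10.4]
gripper_width: 0.0128
```

Run:
```python
from h import *
st=read_state();print(st['position'],st['force'],st['moment'])
```

```text
[ 0.57785745 -0.13925635  0.11439813] [ -3.45735639   4.26241359 -10.43323192] [0.77308827 0.51018306 0.03612133]
```

step_arm(
  series=[
    [0, 0, 0.001, 0, 0],
    [0, 0, 0.001, 0, 0],
    [0, 0, 0.001, 0, 0],
    [0, 0, 0, 0, 0],
    [0, 0, 0, 0, 0],
  ],
)

```text
clock: 8.52
position: [0.578, -0.1393, 0.1143]
orientation: [-0.294, 0.644, -0.642, 0.292]
force: [-9.4, 7.0, 2.3]
gripper_width: 0.0129
```

Run:
```python
from h import *
st=read_state();print(st['position'],st['force'],st['moment'])
```

```text
[ 0.57797384 -0.13931445  0.11426018] [-9.38884254  6.96887714  2.27373911] [ 1.10417505  1.40573683 -0.00652988]
```

step_arm(
  series=[
    [0.1, 0, 0, 0, 0],
    [0.25, 0, 0, 0, 0],
    [0.35, 0, 0, 0, 0],
    [0.35, 0, 0, 0, 0],
    [0.35, 0, -0.01, 0, 0],
    [0.35, 0, -0.03, 0, 0],
    [0.35, 0, -0.03, 0, 0],
    [0.35, 0, -0.03, 0, 0],
    [0.5, 0, -0.02, 0, 0],
    [0.6, 0, 0, 0, 0],
  ],
)

```text
clock: 9.35
position: [0.5824, -0.1417, 0.2402]
orientation: [0.29, -0.639, 0.648, -0.297]
force: [1.6, -0.4, 1.4]
gripper_width: 0.0508
```

Run:
```python
from h import *
st=read_state();im=capture('wrist');print(st['position'],np.round(st['joint_positions'],2))
for n in('plunger_grip','sled_handle','sled_pad'):
    for d in spot_point('wrist',n)[:1]: print(n,d['conf'],np.round(d['position'],4))
a=capture('top')
for n in('plunger_grip','sled_handle'):
    for d in spot_point('top',n)[:1]: print(n,d['conf'],np.round(d['position'],4))
save('w5',im)
T=tool(st);p=T[:3,3].copy();Rm=T[:3,:3].copy();t=np.array([.5415,.002,.2])
out=[]
for i in range(11):
    s=(Rm.T@((t-p)/(11-i))).round(3);p=p+Rm@s;a=6.28;Rm=Rm@R.from_euler('y',a,degrees=True).as_matrix();out.append([.6]+s.tolist()+[a])
print(out,p,Rm.round(3).tolist())
```

```text
[ 0.58240736 -0.14169626  0.24020935] [-0.41  0.11  1.77 -0.    1.25  0.31]
plunger_grip 0.82 [ 0.5819 -0.1378  0.13  ]
sled_handle 0.88 [0.5418 0.0052 0.0947]
sled_pad 0.71 [ 0.5128 -0.0806  0.0416]
plunger_grip 0.58 [ 0.5744 -0.137   0.127 ]
sled_handle 0.74 [0.5425 0.0032 0.0932]
[[0.6, -0.007, 0.004, -0.011, 6.28], [0.6, -0.006, 0.003, -0.012, 6.28], [0.6, -0.005, 0.004, -0.013, 6.28], [0.6, -0.003, 0.003, -0.013, 6.28], [0.6, -0.002, 0.004, -0.014, 6.28], [0.6, -0.0, 0.003, -0.014, 6.28], [0.6, 0.001, 0.004, -0.014, 6.28], [0.6, 0.003, 0.003, -0.013, 6.28], [0.6, 0.004, 0.004, -0.013, 6.28], [0.6, 0.005, 0.003, -0.013, 6.28], [0.6, 0.006, 0.004, -0.011, 6.28]] [0.54181848 0.00154143 0.1997386 ] [[-0.939, 0.014, -0.344], [0.344, -0.006, -0.939], [-0.015, -1.0, 0.001]]
```

View pics/w5.png

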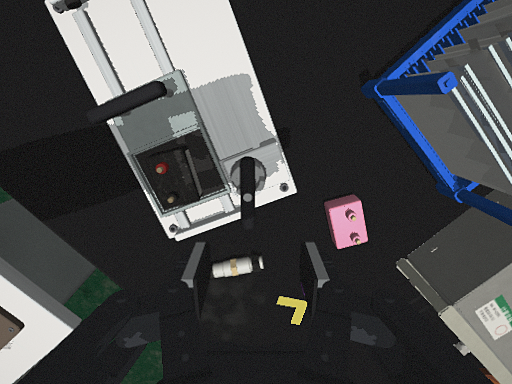

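step_arm(
  series=[
    [0.6, -0.007, 0.004, -0.011, 6.3],
    [0.6, -0.006, 0.003, -0.012, 6.3],
    [0.6, -0.005, 0.004, -0.013, 6.3],
    [0.6, -0.003, 0.003, -0.013, 6.3],
    [0.6, -0.002, 0.004, -0.014, 6.3],
    [0.6, 0, 0.003, -0.014, 6.3],
    [0.6, 0.001, 0.004, -0.014, 6.3],
    [0.6, 0.003, 0.003, -0.013, 6.3],
    [0.6, 0.004, 0.004, -0.013, 6.3],
    [0.6, 0.005, 0.003, -0.013, 6.3],
  ],
)

```text
clock: 10.53
position: [0.5401, -0.0077, 0.1948]
orientation: [0.087, 0.702, -0.702, -0.089]
force: [-0.2, 0.1, 0.3]
gripper_width: 0.0515
```

step_arm(
  series=[
    [0.6, 0.006, 0.004, -0.011, 6.3],
    [0.6, 0, 0, 0, 0],
    [0.6, 0, 0, 0, 0],
  ],
)

```text
clock: 10.78
position: [0.5373, 0.004, 0.1912]
orientation: [-0.123, -0.696, 0.696, 0.124]
force: [0.5, -1.0, 0.3]
gripper_width: 0.0513
```

Run:
```python
from h import *
st=read_state();im=capture('wrist');print(st['position'],np.round(st['joint_positions'],2))
for n in('sled_handle','plunger_grip'):
    for d in spot_point('wrist',n)[:1]: print(n,d['conf'],np.round(d['position'],4),plan(d['position'],160,st))
```

```text
[0.53726931 0.0040029  0.19124108] [-0.18  0.02  1.95 -0.    1.17  1.74]
sled_handle 0.81 [0.5417 0.0036 0.0945] (array([-0.0045,  0.0967, -0.0012]), np.float64(-0.08459244762579488), np.float64(159.9154075523742))
plunger_grip 0.82 [ 0.5791 -0.1387  0.1268] (array([-0.0884,  0.0644,  0.1196]), np.float64(-0.08459244762579488), np.float64(159.9154075523742))
```

step_arm(
  series=[
    [0.6, -0.004, 0.025, -0.001, 0],
    [0.6, 0, 0.035, 0, 0],
    [0.6, 0, 0.03, 0, 0],
    [0.6, 0, 0.015, 0, 0],
    [0.6, 0, 0.006, 0, 0],
    [0.6, 0, 0, 0, 0],
    [0.3, 0, 0, 0, 0],
  ],
)

```text
clock: 11.52
position: [0.5429, 0.0027, 0.0822]
orientation: [-0.125, -0.696, 0.696, 0.124]
force: [-0.2, 0.7, 0.2]
gripper_width: 0.0405
```

step_arm(
  series=[
    [0.2, 0, 0, 0, 0],
    [0.1, 0, 0, 0, 0],
    [0, 0, 0, 0, 0],
    [0, 0, 0, 0, 0],
    [0, 0, 0, 0, 0],
  ],
  squeeze=40,
)

```text
clock: 11.93
position: [0.5434, 0.0027, 0.0835]
orientation: [-0.126, -0.696, 0.696, 0.123]
force: [-1.4, -1.5, 6.0]
gripper_width: 0.0132
```

Run:
```python
from h import *
st=read_state();im=capture('wrist');print(st['position'],st['force'],st['gripper_width'],plan([.54,.003,.08],160,st))
save('w6',im)
```

```text
[0.54341763 0.00266115 0.08345287] [-1.41783036 -1.52472961  5.98154518] 0.013200250252368284 (array([0.0033, 0.0034, 0.0009]), np.float64(-0.2552160725824706), np.float64(159.74478392741753))
```

View pics/w6.png

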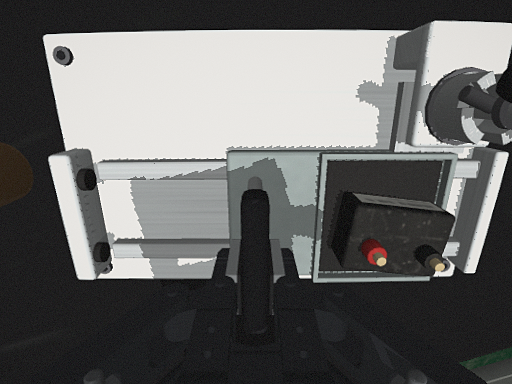

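step_arm(
  series=[
    [0, 0, 0, -0.002, 0],
    [0, 0, 0, -0.004, 0],
    [0, 0, 0, -0.006, 0],
    [0, 0, 0, -0.007, 0],
    [0, 0, 0, -0.007, 0],
    [0, 0, 0, -0.007, 0],
    [0, 0, 0, -0.007, 0],
    [0, 0, 0, -0.006, 0],
    [0, 0, 0, -0.004, 0],
    [0, 0, 0, -0.002, 0],
  ],
)

```text
clock: 12.82
position: [0.5613, 0.0519, 0.0834]
orientation: [-0.125, -0.696, 0.696, 0.123]
force: [-1.9, -2.1, 7.5]
gripper_width: 0.0129
```

Run:
```python
from h import *
st=read_state();F=tool(st)[:3,:3].T@np.array(st['force']);d=np.array(st['position'])-[.5434,.0027,.0835]
print(st['position'],np.linalg.norm(d),np.degrees(np.arctan2(-d[0],d[1])),'Ftool',F,st['gripper_width'])
```

```text
[0.56130045 0.05191596 0.08344222] 0.05237021815409277 -19.986952107054048 Ftool [ 1.0841286  -7.4667233   2.63564871] 0.012861805864787777
```

step_arm(
  series=[
    [0, 0, 0, -0.003, 0],
    [0, 0, 0, -0.005, 0],
    [0, 0, 0, -0.007, 0],
    [0, 0, 0, -0.007, 0],
    [0, 0, 0, -0.007, 0],
    [0, 0, 0, -0.006, 0],
    [0, 0, 0, -0.004, 0],
    [0, 0, 0, -0.003, 0],
    [0, 0, 0, -0.002, 0],
    [0, 0, 0, -0.001, 0],
  ],
)

```text
clock: 13.65
position: [0.5767, 0.0942, 0.0835]
orientation: [-0.125, -0.696, 0.696, 0.123]
force: [-2.0, -2.8, 6.9]
gripper_width: 0.0134
```

step_arm(
  series=[
    [0, 0, 0, -0.001, 0],
    [0, 0, 0, -0.001, 0],
    [0, 0, 0, -0.001, 0],
    [0, 0, 0, -0.001, 0],
    [0, 0, 0, 0, 0],
  ],
)

```text
clock: 14.07
position: [0.5771, 0.0954, 0.0834]
orientation: [-0.124, -0.694, 0.698, 0.124]
force: [-5.8, -9.3, 10.1]
gripper_width: 0.0132
```

```bash
cat > f.py <<'E'
from h import *
st=read_state();F=tool(st)[:3,:3].T@np.array(st['force']);d=np.array(st['position'])-[.5434,.0027,.0835]
print(st['position'],np.linalg.norm(d),'Ftool',F,st['gripper_width'])
E
python3 f.py
```

```text
[0.57710922 0.09544323 0.08341035] 0.09867941095496154 Ftool [  2.23107448 -10.0300852   10.76537445] 0.013203221696597215
```

step_arm(
  series=[
    [0, 0, 0, -0.001, 0],
    [0, 0, 0, 0, 0],
    [0, 0, 0, 0, 0],
  ],
)

```text
clock: 14.32
position: [0.5771, 0.0955, 0.0834]
orientation: [-0.124, -0.694, 0.699, 0.124]
force: [-7.8, -11.9, 12.0]
gripper_width: 0.0135
```

```bash
python3 f.py
```

```text
[0.577082   0.09547058 0.08339682] 0.09869583626342743 Ftool [  3.1764987  -11.86817567  13.96180458] 0.013463426242405846
```

step_arm(
  series=[
    [0.1, 0, 0, 0, 0],
    [0.25, 0, 0, 0, 0],
    [0.35, 0, 0, 0, 0],
    [0.35, 0, 0, 0, 0],
    [0.35, 0, -0.01, 0, 0],
    [0.35, 0, -0.03, 0, 0],
    [0.35, 0, -0.04, 0, 0],
    [0.35, 0, -0.04, 0, 0],
    [0.35, 0, -0.02, 0, 0],
    [0.35, 0, 0, 0, 0],
  ],
)

```text
clock: 15.15
position: [0.5809, 0.0995, 0.2297]
orientation: [0.129, 0.697, -0.695, -0.12]
force: [0.4, -0.2, 0.6]
gripper_width: 0.03
```

Run:
```python
from h import *
st=read_state();print(st['clock'],st['position'],st['force'])
ims={c:capture(c) for c in('wrist','top','scene')}
for c in ims:
  for n in('plunger_grip','sled_handle','sled_pad','resistor_center','amber_bottle','spare_probe'):
    for d in spot_point(c,n)[:2]: print(c,n,round(d['conf'],2),np.round(d['position'],3))
cv2.imwrite('pics/e.png',np.hstack([cv2.resize(ims['wrist'][...,::-1],(400,300)),cv2.resize(ims['scene'][150:270,220:380][...,::-1],(400,300),interpolation=2)]))
```

```text
15.15 [0.58094229 0.09950159 0.22966854] [ 0.44479202 -0.22201997  0.60815049]
wrist sled_handle 0.62 [0.575 0.098 0.094]
wrist amber_bottle 0.63 [0.644 0.192 0.003]
top plunger_grip 0.72 [ 0.577 -0.137  0.128]
top sled_handle 0.95 [0.577 0.094 0.092]
top sled_pad 0.76 [0.544 0.012 0.035]
top resistor_center 0.95 [ 0.628 -0.286  0.025]
top resistor_center 0.91 [0.542 0.01  0.063]
top spare_probe 0.67 [ 0.449 -0.238 -0.003]
scene plunger_grip 0.63 [0.542 0.006 0.061]
scene plunger_grip 0.5 [ 0.572 -0.142  0.129]
scene sled_handle 0.67 [0.575 0.096 0.096]
scene sled_pad 0.85 [0.548 0.009 0.042]
scene resistor_center 0.86 [ 0.626 -0.292  0.023]
scene resistor_center 0.7 [ 0.449 -0.242  0.001]
scene amber_bottle 0.63 [ 0.64   0.195 -0.002]
scene spare_probe 0.72 [ 0.576 -0.139  0.129]
scene spare_probe 0.65 [ 0.448 -0.241 -0.003]
```

View pics/e.png

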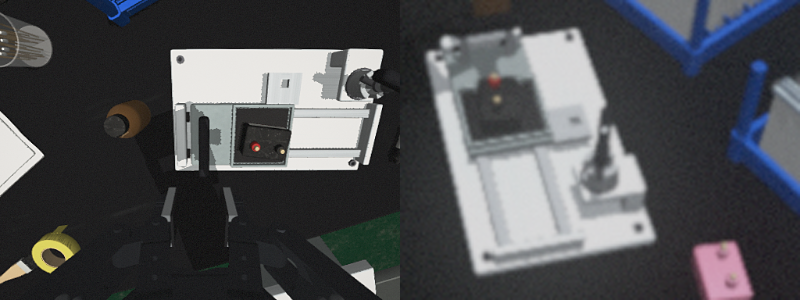

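The picture shows the sled against the far stop (wrist view, around (185,130)) and the resistor on its pad at (265,140). The plunger is up and turned (scene view, (603,140)). The bottle and probe have not moved.

```bash
python3 -c "
from cell import *
print(job_done())"
```

```text
the job is handed in; nothing more can be done
None
```

The plunger is parked in its rest notch and the sled is fully home, with the resistor still standing on its pad. I handed the job in at about 15 s on the robot's clock, of the 53 s allowed.

- **Plunger:** I lifted the T-handle about 28 mm and turned it 69° anticlockwise, with almost no resisting moment. Lowered, it came to rest at about 18 mm of lift: pressing 3 mm further left the height unchanged while the spring load went to zero. After release, the cameras put the handle at 0.128 m, which is 18 mm up. It was still there after the slide.
- **Sled:** I slid it at under 0.1 m/s, 99 mm by the arm's reading. The push force then rose to about 14 N with no further motion, so I took that as the far stop.
- **Resistor, bottle and probe:** The resistor was detected on the pad after the slide. The bottle and spare probe were within about 5 mm of where they started, which is about as close as the detectors can tell. The gripper was clear and touching nothing.

**Disagreements:** In the last scene view, the detectors' top guess for the plunger handle was the resistor, and their top guess for the probe was the plunger handle. The correct spots came second in both cases. The top view and the pictures agreed with the result above.

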